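# Balance the coil tester and hold the reference rod in its coil

## Robot

A 7-joint arm with a two-finger parallel gripper is mounted at the origin on a cart in front of the work surface, level with it; the furniture and walls round the work are solid. World frame = base frame: x ahead of the robot, y to its left, z up, the work surface at z = 0. Lengths are in m, angles in rad, forces in N, time in s.
With the tool pointing down it reaches from about 0.425 to 0.975 m from the base axis. Payload 16.7 kg.
Tool frame: the origin (TCP) lies midway between the tips of the shut fingers; the grasp point (between the pads) lies behind it (env.grasp_offset is the z of the grasp point in the tool frame, in m); z points along the fingers, y is the line along which they close (so a half turn about z gives the same grasp; the last joint's range is limited). The gripper opens to 85 mm and grips with 20 to 120 N. Pads are 22 mm wide; open, the fingers measure 114 mm over their backs; the gripper's body (76 mm by 85 mm) begins 54 mm behind the grasp point. The pads swing forward as they close: fully open they stand 13 mm farther back than shut.
Start: joints at [-1.383, 0.426, 0.074, 1.606, -0.034, 1.111, -0.067], TCP at [0.223, 0.637, 0.231] pointing down, gripper open.
Joint ranges: [-2.85, 2.85], [-0.5, 2.14], [-1.23, 1.37], [0.21, 2.46], [-1.02, 4.16], [0.16, 2.05], [-2.73, 2.73]. Speed limits (rad/s): [1.89, 1.89, 2.39, 2.39, 3.01, 3.01, 3.01].

## Interface

Orientations are given as a unit quaternion [x, y, z, w].
In Python, from cell import monitor, vision, workorder, env gives the robot as it stands.
- The arm moves only by the tool send_rows, never from a script. Its argument "deltas" is a list of rows, each an object with "xyz": the shift along the tool's x, y, z in units of 30 mm (1.0 is 30 mm), a list of three; "dr": the turn, a rotation vector about the tool's x, y, z in rad, a list of three. In form: [{"xyz": [x, y, z], "dr": [wx, wy, wz]}, ...]. A call has 1 to 8 rows; each row is the pose to reach, as a shift and turn from the pose commanded when the call began, along the tool's axes at that moment; what a row does not reach only later rows make up. A row lasts 1/12 s, in which the tool goes at most 41.7 mm and 7.16 degrees, less where a joint would pass 70% of its speed; a pose out of reach is approached as far as the arm can. A call with a gripper value outside its range is refused whole. "gripper" is the opening, from 0 (shut) to 1 (fully open), set as the call begins (left out, the last holds). The fingers move at their own pace and stop on an object; "newtons" is the grip in N (left out, the last holds). Time passes only in rows, so rows that repeat a pose let the fingers close. It gives the time, the measured TCP pose, the force, the opening and the grip force at its end, in the units of the state.
- monitor.get_state(): the state, without advancing time (a new reading comes with each control period).
- vision.get_image(name): name is "scene" or "top" or "wrist"; returns (picture, depth): 480x640x3 uint8, red, green, blue; 480x640 float32, m along the optical axis (not along the pixel's ray), 0 where there is no reading.
- vision.camera_model(name): a dict with "vfov" (degrees; the focal length in pixels is half the picture's height over the tangent of half this angle, whatever the lens; pixels are square), "cx", "cy" (the principal point, pixels), "R" (3x3) and "t" (3): a world point X has camera coordinates R X + t; the wrist camera has in their place "tool_from_camera" (4x4, takes a point from camera to tool coordinates, whose origin is the TCP and whose axes are the flange's). Camera axes: x right, y down, z forward; pixel columns grow to the right and rows downward; lengths in m; the calibration is good to about 2 mm. A picture is of the moment at which its call begins: read the wrist's pose just before it. camera_model takes no time and is no camera call.
- workorder.job_done(): hands the job in; it is judged then, once.
The state is a dict: "clock": time; "joints": joint angles; "qvel": joint speeds; "tau": joint torques, N m; "tool_pos": TCP position; "tcp_rot": TCP orientation; "force": force on the tool from outside, world axes, zero at the start; "wrist_torque": the same for the moment, N m; "opening": opening from 0.0 (shut) to 1.0 (fully open); "grasp_force": force on a finger pad.
Only numpy, scipy, OpenCV 4.12 (cv2) and the standard library are available. Lean on these libraries where they do the work, as an engineer would, in place of code of your own. Each camera call takes 0.05 s, during which the arm holds its last target. There are 200 camera calls.

## Task

Get the coil tester ready: first turn its black knob until the red pointer stands on the green zero mark and leave it there. Then take the reference rod out of its stand by its orange grip, lower it from above through the white test coil without it touching the coil, and finish while still holding it there, upright and centred in the bore, with its orange band half-way down inside the coil. The rod must hang free from the gripper, and the other things on the bench stay where they are.

Things in the scene. Friction and masses are not known exactly. Their poses are not given: they have to be found in the camera images.
- zero_knob (a joint): knob angle in rad: 0 = red pointer exactly on the green zero mark, positive = pointer turned counter-clockwise from the mark seen from above. Starts at 0.5 to 1.3; range -2.3 to 2.3. The green mark covers about 0.1 rad either side. Friction (about 0.04 N m) keeps the knob where it is left; no spring.
- knob_grip (a point): centre of the knob's black grip bar, on its vertical turning axis; axes turn with the knob. The bar is 44 mm long (x, red pointer end is +x), 14 mm wide (y), 30 mm high (15 mm above and below this point); under it is a round skirt 58 mm across, 8 mm thick, on the grey console, whose top is 50 mm above the bench.
- coil_centre (a point): centre of the vertical bore of the white test coil (copper winding), half-way down, 90 mm above the bench; z up, y towards the knob (175 mm away), x to the tester's far side. The coil is a ring: bore 28 mm, outside 58 mm, 24 mm high. A grey bracket 44 mm wide, as tall as the coil, holds it on its +x side. Below the coil are 66 mm of free space down to the tester's base plate.
- rod_head (a point): centre of the reference rod's orange square grip, 18 x 18 mm wide (faces along this point's x and y), 48 mm high. Under the grip is a brass collar 26 mm across and 6 mm thick, then a round steel shaft 10 mm across and 80 mm long. The rod's foot is 110 mm below this point, the collar's underside 30 mm below it. Whole rod 134 mm long, 0.08 to 0.16 kg.
- rod_band (a point): centre of the orange band (12 mm long) round the rod's shaft, on the rod's axis, 85 mm below the centre of the grip and 25 mm above the foot; z along the rod, up.
- rod_foot (a point): centre of the lower end face of the rod's shaft, 110 mm below the centre of the grip.
- rod: the reference rod; origin at the centre of its foot, z up along the rod.
- rod_stand: fixed aluminium stand for the rod, 70 x 70 mm, 100 mm high, with a blue top plate 8 mm thick; origin at the centre of its underside. The rod hangs upright in the plate's hole, 16 mm across, its collar resting on the plate; the shaft reaches 80 mm below the top.
- tester: the coil tester, fixed to the bench: base plate 120 x 290 x 12 mm with the console (110 x 104 mm, top 50 mm up) at its +y end and the coil at its -y end; origin at the centre of its underside, x away from the robot at yaw 0.
- weight: turned brass weight, 40 mm across, 58 mm high, loose, origin at the centre of its underside; to be left alone.
- tape: roll of amber tape lying flat, 73 mm across, 14 mm high, loose, origin at the centre of its underside; to be left alone.
- pot: black pot of tip cleaning wool, 72 mm across, 55 mm high, loose, origin at the centre of its underside; to be left alone.
Things that resemble listed ones, but are neither listed nor needed, are in the scene too. What is shaped like the rod but blue, pink or turquoise is not meant.

How it is judged:
On the way, in this order (a step that is already met when the one before it is completed fails the run):
1. the knob's pointer stands on the zero mark (within 0.1 rad), the knob let go, the rod still in its stand (value of joint zero_knob between -0.1 and 0.1 rad and contact force between the fingers and tester below 0.2 N and height (world z) of rod_foot below 0.04 m), for 0.2 s.
2. the rod is lifted clear of its stand, in the gripper (height (world z) of rod_foot above 0.105 m and contact force between the fingers and rod above 0.5 N), for 0.1 s.
At the end, for the whole second after the job is handed in: The knob reads within 0.1 rad of zero; the gripper holds the rod still and upright (within 0.1 rad) in the coil, the centre of its band within 5 mm of the bore's axis and within 7 mm of half-way down the coil, the rod touching nothing but the gripper (value of joint zero_knob between -0.1 and 0.1 rad and horizontal distance between rod_band and coil_centre below 0.005 m and z of rod_band in the frame of coil_centre between -0.007 and 0.007 m and angle between rod_band's own z axis and vertical below 0.1 rad and linear speed of rod below 0.02 m/s and contact force between the fingers and rod above 0.5 N and contact force between rod and tester below 0.1 N); the arm keeps its last pose, push and grip.
It fails at once if the rod touches the coil or another part of the tester (contact force between rod and tester above 0.2 N).
It fails at once if the brass weight is moved more than 2 cm (distance of weight from where it was at the start of the episode above 0.02 m).
It fails at once if the roll of tape is moved more than 2 cm (distance of tape from where it was at the start of the episode above 0.02 m).
It fails at once if the black pot is moved more than 2 cm (distance of pot from where it was at the start of the episode above 0.02 m).
It also fails if it takes over 58 s, if anything falls off the work surface, if the arm or the gripper's body presses on something with over 40 N, if the wrist force passes 120 N, or if a joint passes its speed limit or range.

## Working session

There is one attempt and no reset: what is moved stays moved. The work goes in short steps, Python scripts to look and compute and a tool call to move; the robot and the scene stay as the last step left them, time stands still between calls to the robot, and variables do not carry over. Pictures are saved under pics/ and viewed, at most 10 in all, crops included, and the job is handed in when it is done.

Besides the shell and the picture viewer there is one more tool, called after "Emit:" as name(argument=value, ...), one argument or row to a line, values as JSON. send_rows: Moves the arm, as the interface text tells. Its arguments: {"type":"object","properties":{"deltas":{"type":"array","items":{"type":"object","properties":{"xyz":{"type":"array","items":{"type":"number"}},"dr":{"type":"array","items":{"type":"number"}}}}},"gripper":{"type":"number"},"newtons":{"type":"number"}},"required":["deltas"]}

```bash
mkdir -p pics; ls; cat > h.py <<'E'
import numpy as np, cv2
from cell import monitor, vision, workorder, env
from scipy.spatial.transform import Rotation as Ro
def grab(name, fn=None):
    s=monitor.get_state(); im,d=vision.get_image(name); m=vision.camera_model(name)
    f=240/np.tan(np.radians(m['vfov'])/2)
    if 'R' in m: R=np.array(m['R']).T; o=-R@np.array(m['t'])
    else:
        T=np.eye(4);T[:3,:3]=Ro.from_quat(s['tcp_rot']).as_matrix();T[:3,3]=s['tool_pos']
        T=T@np.array(m['tool_from_camera']); R=T[:3,:3];o=T[:3,3]
    if fn: cv2.imwrite('pics/'+fn,im[:,:,::-1])
    return im,d,(f,m['cx'],m['cy'],R,o)
def ray(c,u,v):
    f,cx,cy,R,o=c; return R@np.array([(u-cx)/f,(v-cy)/f,1.0])
def onz(c,u,v,z):
    r=ray(c,u,v); return c[4]+r*(z-c[4][2])/r[2]
def cloud(c,d):
    f,cx,cy,R,o=c; v,u=np.mgrid[:480,:640]
    P=np.stack([(u-cx)/f*d,(v-cy)/f*d,d],-1)@R.T+o; P[d<=0]=np.nan; return P
E
python3 - <<'E'
from h import *
for n in ('scene','top'):
    im,d,c=grab(n,n+'0.png'); np.savez(n+'.npz',im=im,d=d); print(n,c[0],c[1:3],c[4],(d>0).mean())
    print(vision.camera_model(n))
s=monitor.get_state();print(s['clock'],s['tool_pos'],s['tcp_rot'],env.grasp_offset)
print(vision.camera_model('wrist'))
print(Ro.from_quat(s['tcp_rot']).as_matrix().round(3))
E
```

```text
pics
scene 460.4059375316949 (320.02189784010335, 247.19077742946018) [ 0.09039444 -0.50732575  0.79186545] 0.9821419270833334
{'vfov': 55.06418056652474, 'cx': 320.02189784010335, 'cy': 247.19077742946018, 'R': array([[ 0.76465585, -0.6444337 ,  0.00257527],
       [-0.45314487, -0.54051399, -0.70887542],
       [ 0.45821518,  0.54087877, -0.70532901]]), 't': array([-0.39809771,  0.32807907,  0.79150729])}
top 471.1989318647229 (323.7253886837293, 232.89759212685198) [ 0.35794652 -0.00329127  1.10720803] 0.9961100260416667
{'vfov': 53.983038176076356, 'cx': 323.7253886837293, 'cy': 232.89759212685198, 'R': array([[ 0.02694702, -0.99963081, -0.00347842],
       [-0.98472479, -0.02594608, -0.172174  ],
       [ 0.17202018,  0.00806487, -0.98506041]]), 't': array([-0.00908431,  0.54302585,  1.02911932])}
0.1 [0.22300396 0.63671065 0.23068328] [ 1.67637611e-01  9.85848522e-01 -5.67109445e-04 -3.96866056e-05] -0.0187
{'vfov': 67.69140661640871, 'cx': 318.8663975688489, 'cy': 238.72665264016493, 'tool_from_camera': array([[-5.92553998e-04, -9.49451208e-01, -3.13914086e-01,
         8.00461514e-02],
       [ 9.99999824e-01, -5.53175710e-04, -2.14519037e-04,
        -1.30926167e-03],
       [ 3.00257119e-05, -3.13914157e-01,  9.49451368e-01,
        -1.41906292e-01],
       [ 0.00000000e+00,  0.00000000e+00,  0.00000000e+00,
         1.00000000e+00]])}
[[-0.944  0.331 -0.   ]
 [ 0.331  0.944 -0.001]
 [-0.    -0.001 -1.   ]]
```

View pics/top0.png

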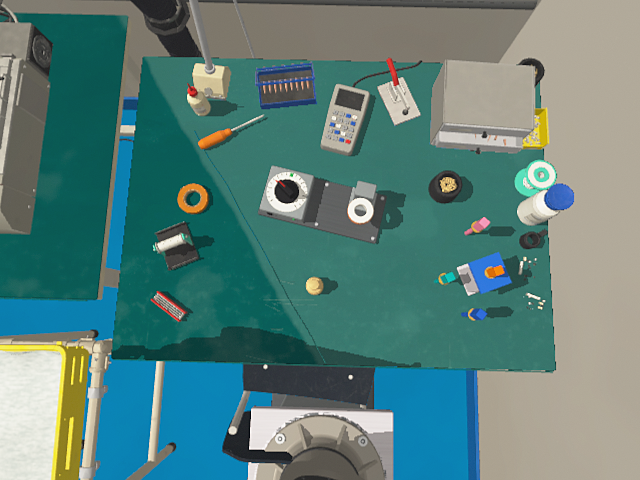

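View pics/scene0.png

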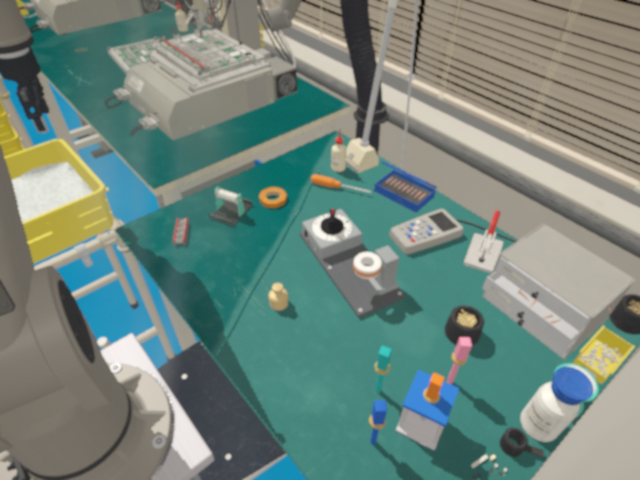

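The top view shows the knob at (287,190), the coil at (361,209), the orange rod head at (494,271) with decoys close by, the weight at (315,286), the pot at (445,186) and the tape at (193,197).

```bash
python3 - <<'E'
from h import *
def load(n):
    z=np.load(n+'.npz'); m=vision.camera_model(n); R=m['R'].T
    c=(240/np.tan(np.radians(m['vfov'])/2),m['cx'],m['cy'],R,-R@m['t']); return z['im'],z['d'],c
for n,wins in (('top',dict(rod=(470,250,520,290),coil=(340,190,385,230),knob=(255,160,320,220),blue=(455,295,490,330),pink=(462,210,500,245),turq=(430,262,460,295))),
          ('scene',dict(rod=(415,365,455,415),coil=(340,240,400,290),knob=(300,200,365,250)))):
    im,d,c=load(n); P=cloud(c,d); hsv=cv2.cvtColor(im,cv2.COLOR_RGB2HSV).astype(int)
    H,S,V=hsv[...,0],hsv[...,1],hsv[...,2]
    M=dict(rod=(H>4)&(H<20)&(S>150)&(V>120),coil=(S<40)&(V>200),knob=(V<60),blue=(H>100)&(H<125)&(S>150),pink=((H>160)|(H<4))&(S>70)&(V>150),turq=(H>80)&(H<95)&(S>150)&(V>120))
    for k,(x0,y0,x1,y1) in wins.items():
        W=np.zeros(im.shape[:2],bool);W[y0:y1,x0:x1]=1; m=M[k]&W
        q=P[m]; v,u=np.nonzero(m); print(n,k,m.sum(),u.mean().round(1),v.mean().round(1),np.nanmedian(q,0).round(4),np.nanpercentile(q,3,0).round(3),np.nanpercentile(q,97,0).round(3))
        if k=='coil':
            (a,b),r=cv2.minEnclosingCircle(np.float32(np.c_[u,v])); print('  circ',a,b,r,onz(c,a,b,.102).round(4))
        if k=='rod':
            t=m&(P[...,2]>np.nanmax(q[:,2])-.008); v,u=np.nonzero(t); print('  top',t.sum(),P[t].mean(0), onz(c,u.mean(),v.mean(),.154), cv2.minAreaRect(np.float32(P[t][:,:2]*1000)))
    if n=='top':
        m=(H>50)&(H<75)&(S>100)&(V>90); m[:160]=0;m[220:]=0;m[:,:255]=0;m[:,320:]=0;v,u=np.nonzero(m);print('green',m.sum(),u.mean(),v.mean())
        m=((H<6)|(H>174))&(S>120)&(V>90); m[:160]=0;m[220:]=0;m[:,:255]=0;m[:,320:]=0;v,u=np.nonzero(m);print('red',m.sum(),u.mean(),v.mean())
        a=cv2.resize(im[155:245,250:390],None,fx=4,fy=4,interpolation=2);b=cv2.resize(im[205:325,425:525],None,fx=4,fy=4,interpolation=2)[:360,:400]
        b=cv2.resize(im[205:325,425:525],(300,360));o=np.zeros((360,800,3),np.uint8);o[:,:480]=a[:,:480];o[:,480:780]=b;cv2.imwrite('pics/zoom.png',o[:,:,::-1])
E
```

```text
top rod 148 494.3 271.3 [ 0.4558 -0.3457  0.1497] [ 0.448 -0.359  0.103] [ 0.464 -0.34   0.156]
  top 72 [ 0.4573575  -0.35022818  0.15342547] [ 0.45729304 -0.35002153  0.154     ] ((457.2503662109375, -350.79168701171875), (16.476491928100586, 17.421552658081055), 15.44261646270752)
top coil 377 360.1 209.9 [ 0.5874 -0.0733  0.1014] [ 0.562 -0.097  0.097] [ 0.611 -0.049  0.105]
  circ 360.13665771484375 209.6189727783203 12.598898887634277 [ 0.5872 -0.0732  0.102 ]
top knob 429 286.5 191.6 [0.6319 0.0916 0.0602] [0.61  0.069 0.054] [0.661 0.12  0.09 ]
top blue 174 475.8 313.9 [ 0.3691 -0.3161  0.1264] [ 0.359 -0.363 -0.   ] [ 0.379 -0.309  0.137]
top pink 172 478.8 225.2 [ 0.5585 -0.3289  0.12  ] [ 0.55  -0.376 -0.   ] [ 0.573 -0.321  0.136]
top turq 133 446.3 277.8 [ 0.4426 -0.2543  0.131 ] [ 0.434 -0.295 -0.   ] [ 0.453 -0.248  0.136]
green 13 291.6923076923077 188.23076923076923
red 19 280.6842105263158 183.05263157894737
scene rod 263 434.1 387.2 [ 0.4513 -0.3531  0.1413] [ 0.447 -0.361  0.108] [ 0.464 -0.344  0.155]
  top 109 [ 0.45649411 -0.35146466  0.15332109] [ 0.4560892  -0.35164739  0.154     ] ((457.330810546875, -351.5660705566406), (17.782705307006836, 15.523874282836914), 26.758256912231445)
scene coil 370 367.2 261.7 [ 0.589  -0.0712  0.1015] [ 0.561 -0.097  0.012] [0.656 0.01  0.104]
  circ 367.0 262.5 13.463011741638184 [ 0.5838 -0.0745  0.102 ]
scene knob 230 332.0 225.3 [0.6266 0.0834 0.0607] [0.615 0.071 0.057] [0.655 0.113 0.09 ]
```

View pics/zoom.png

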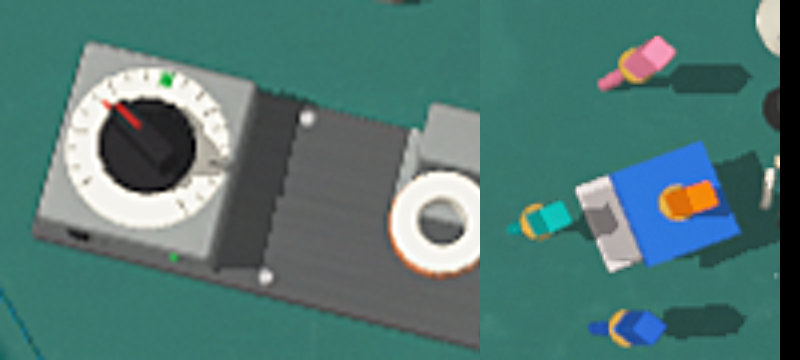

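Emit:
send_rows(
  deltas=[
    {"xyz":[-9,-6,0],"dr":[0,0,-0.5]},
    {"xyz":[-9,-6,0],"dr":[0,0,-0.5]},
    {"xyz":[-9,-6,0],"dr":[0,0,-0.5]},
    {"xyz":[-9,-6,0],"dr":[0,0,-0.5]},
    {"xyz":[-9,-6,0],"dr":[0,0,-0.5]},
    {"xyz":[-9,-6,0],"dr":[0,0,-0.5]},
    {"xyz":[-9,-6,0],"dr":[0,0,-0.5]},
    {"xyz":[-9,-6,0],"dr":[0,0,-0.5]},
  ],
  gripper=1,
)

```text
clock: 0.77
tool_pos: [0.4199, 0.375, 0.2312]
tcp_rot: [-0.081, 0.997, -0.0, -0.0]
force: [1.1, 0.3, -0.1]
opening: 0.999
grasp_force: 0.0
```

```bash
cat >> h.py <<'E'
def go(p,ya):
    "tool-frame units/turn to put the TCP at p pointing down with tool y at world angle ya (mod pi)"
    s=monitor.get_state(); R=Ro.from_quat(s['tcp_rot']).as_matrix(); cur=np.arctan2(R[1,1],R[0,1])
    da=(ya-cur+np.pi/2)%np.pi-np.pi/2
    y=np.array([np.cos(cur+da),np.sin(cur+da),0]);z=np.array([0,0,-1.]);T=np.stack([np.cross(y,z),y,z],1)
    print('xyz',(R.T@(np.array(p)-s['tool_pos'])/.03).round(3),'dr',Ro.from_matrix(R.T@T).as_rotvec().round(3),'dz only',-da.round(3),'joints',np.round(s['joints'],2),'t',s['clock'])
E
python3 -c "
from h import *
go([.632,.096,.23],2.31)"
```

```text
xyz [ -5.482 -10.317   0.046] dr [-0.    -0.    -0.578] dz only -0.578 joints [-0.92  0.24  0.1   1.86 -0.03  1.04  0.91] t 0.7667
```

Emit:
send_rows(
  deltas=[
    {"xyz":[-5.48,-10.32,0.05],"dr":[0,0,-0.578]},
    {"xyz":[-5.48,-10.32,0.05],"dr":[0,0,-0.578]},
    {"xyz":[-5.48,-10.32,0.05],"dr":[0,0,-0.578]},
    {"xyz":[-5.48,-10.32,0.05],"dr":[0,0,-0.578]},
    {"xyz":[-5.48,-10.32,0.05],"dr":[0,0,-0.578]},
    {"xyz":[-5.48,-10.32,0.05],"dr":[0,0,-0.578]},
    {"xyz":[-5.48,-10.32,0.05],"dr":[0,0,-0.578]},
    {"xyz":[-5.48,-10.32,0.05],"dr":[0,0,-0.578]},
  ],
)

```text
clock: 1.43
tool_pos: [0.6057, 0.1316, 0.2299]
tcp_rot: [-0.362, 0.932, 0.0, -0.0]
force: [1.7, 1.2, -0.0]
opening: 1.003
grasp_force: 0.0
```

Emit:
send_rows(
  deltas=[
    {"xyz":[0,0,0],"dr":[0,0,0]},
    {"xyz":[0,0,0],"dr":[0,0,0]},
  ],
)

```text
clock: 1.6
tool_pos: [0.6059, 0.1306, 0.2294]
tcp_rot: [-0.36, 0.933, -0.0, -0.0]
force: [0.3, 0.5, 0.5]
opening: 1.003
grasp_force: 0.0
```

```bash
python3 - <<'E'
from h import *
im,d,c=grab('wrist','w1.png'); np.savez('w1.npz',im=im,d=d); 
go([.632,.096,.23],2.31)
P=cloud(c,d); hsv=cv2.cvtColor(im,cv2.COLOR_RGB2HSV).astype(int);H,S,V=[hsv[...,i] for i in range(3)]
near=np.hypot(P[...,0]-.632,P[...,1]-.096)<.045
top=near&(P[...,2]>.082)&(P[...,2]<.095)
print('bartop',top.sum(),P[top].mean(0),cv2.minAreaRect(np.float32(P[top][:,:2]*1000)))
g=near&(H>45)&(H<80)&(S>100); r=near&((H<8)|(H>172))&(S>120)
for n,m in(('g',g),('r',r)):
  v,u=np.nonzero(m);print(n,m.sum(),np.nanmean(P[m],0),u.mean(),v.mean())
print(((d>0)&near).sum())
E
```

```text
xyz [ 0.158 -1.51  -0.019] dr [ 0.    -0.001  0.   ] dz only 0.0 joints [-0.45  0.34  0.16  1.74 -0.06  1.06  2.05] t 1.65
bartop 926 [0.63661    0.09325771 0.08835612] ((637.834716796875, 93.74409484863281), (44.026309967041016, 14.132596969604492), 45.199859619140625)
g 0 [nan nan nan] nan nan
r 130 [0.64601018 0.10233093 0.0881938 ] 262.83076923076925 237.3923076923077
35693<stdin>:10: RuntimeWarning: Mean of empty slice
<stdin>:10: RuntimeWarning: Mean of empty slice.
  ret = ret.dtype.type(ret / rcount)
```

View pics/w1.png

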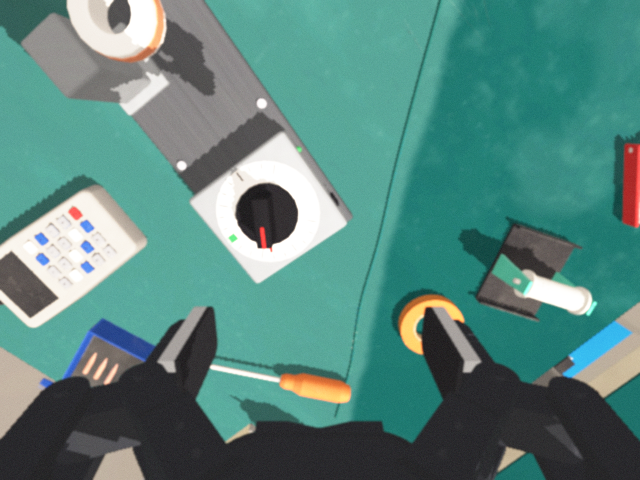

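The wrist view shows the knob bar centred near (266,212) with the red pointer end at (263,237). The green mark is at (233,238) and the coil at (117,15).

```bash
python3 - <<'E'
from h import *
im=np.load('w1.npz')['im']; d=np.load('w1.npz')['d']
s=monitor.get_state(); m=vision.camera_model('wrist')
T=np.eye(4);T[:3,:3]=Ro.from_quat(s['tcp_rot']).as_matrix();T[:3,3]=s['tool_pos'];T=T@np.array(m['tool_from_camera'])
c=(240/np.tan(np.radians(m['vfov'])/2),m['cx'],m['cy'],T[:3,:3],T[:3,3])
P=cloud(c,d); hsv=cv2.cvtColor(im,cv2.COLOR_RGB2HSV).astype(int);H,S,V=[hsv[...,i] for i in range(3)]
k=np.array([.6378,.0937]); rr=np.hypot(P[...,0]-k[0],P[...,1]-k[1])
for n,mk in (('g',(H>45)&(H<75)&(S>150)&(V>120)&(rr<.06)&(P[...,2]>.04)),('r',((H<8)|(H>172))&(S>150)&(rr<.04))):
    v,u=np.nonzero(mk); p=np.nanmean(P[mk],0); print(n,mk.sum(),u.mean(),v.mean(),p,np.arctan2(*(p[:2]-k)[::-1]))
w=(rr<.05)&(S<30)&(V>235)&(P[...,2]<.056)&(P[...,2]>.045)
h=cv2.convexHull(np.float32(P[w][:,:2]*1000)); print('dial',cv2.fitEllipse(h),cv2.minEnclosingCircle(h))
b=(rr<.05)&(V<60)&(P[...,2]<.064)&(P[...,2]>.052); print('skirt',cv2.minEnclosingCircle(cv2.convexHull(np.float32(P[b][:,:2]*1000))))
cl=(P[...,2]>.097)&(P[...,2]<.107)&(S<40)&(V>200)&(np.hypot(P[...,0]-.587,P[...,1]+.073)<.04)
print('coil',cv2.minEnclosingCircle(cv2.convexHull(np.float32(P[cl][:,:2]*1000))))
sel=(P[...,2]>.047)&(P[...,2]<.053)&(rr<.09); print('console',cv2.minAreaRect(np.float32(P[sel][:,:2]*1000)))
go([k[0],k[1],.1],.789+np.pi/2)
E
```

```text
g 0 nan nan [nan nan nan] nan
r 111 262.6756756756757 237.21621621621622 [0.64484002 0.10436042 0.08894792] 0.9871530465625082
dial ((637.7798461914062, 93.7171630859375), (99.62913513183594, 99.7607421875), 28.388914108276367) ((637.7965087890625, 93.71253967285156), 49.985782623291016)
skirt ((636.2186889648438, 95.94627380371094), 27.387813568115234)
coil ((587.1630859375, -71.3274917602539), 28.031259536743164)
console ((636.7433471679688, 95.83296203613281), (102.95516967773438, 109.19729614257812), 77.3225326538086)
xyz [ 0.063 -1.699  4.314] dr [ 0.    -0.001 -0.05 ] dz only -0.05 joints [-0.45  0.34  0.16  1.74 -0.06  1.06  2.05] t 1.65<stdin>:9: RuntimeWarning: Mean of empty slice
<stdin>:9: RuntimeWarning: Mean of empty slice.
  ret = ret.dtype.type(ret / rcount)
```

```bash
python3 - <<'E'
from h import *
im,d,c=grab('wrist'); np.savez('w2.npz',im=im,d=d)
P=cloud(c,d); hsv=cv2.cvtColor(im,cv2.COLOR_RGB2HSV).astype(int);H,S,V=[hsv[...,i] for i in range(3)]
w=np.zeros(H.shape,bool);w[225:250,222:246]=1
mk=w&(S>100)&(H>40)&(H<85); v,u=np.nonzero(mk);p=onz(c,u.mean(),v.mean(),.052);print(mk.sum(),u.mean(),v.mean(),p,np.nanmean(P[mk],0))
top=(np.hypot(P[...,0]-.637,P[...,1]-.095)<.04)&(P[...,2]>.080)&(P[...,2]<.097)
r=cv2.minAreaRect(np.float32(P[top][:,:2]*1000));print(r)
v,u=np.nonzero(top);rp=cv2.minAreaRect(np.float32(np.c_[u,v]));print(rp)
q=[onz(c,*x,.088) for x in cv2.boxPoints(rp)]; print(np.mean(q,0)); e=[q[i+1]-q[i] for i in range(3)];print([(np.linalg.norm(x)*1e3,np.arctan2(x[1],x[0])) for x in e])
k=np.mean(q,0); print('green ang',np.arctan2(*(p-k)[:2][::-1]))
E
```

```text
36 228.94444444444446 238.27777777777777 [0.67994714 0.08514354 0.052     ] [0.68360924 0.08538201 0.04397728]
((637.8286743164062, 93.6098403930664), (43.93207550048828, 14.288447380065918), 45.55682373046875)
((258.8475646972656, 221.12803649902344), (53.66973114013672, 18.442068099975586), 83.6598129272461)
[0.63694057 0.09365393 0.088     ]
[(np.float64(14.868340249378695), np.float64(2.4209586667302894)), (np.float64(45.37383802079242), np.float64(0.8017115022373247)), (np.float64(15.608875842420828), np.float64(-0.7150967637094946))]
green ang -0.19536178360872838
```

Emit:
send_rows(
  deltas=[
    {"xyz":[0.07,-1.67,2],"dr":[0,0,-0.056]},
    {"xyz":[0.07,-1.67,4.0],"dr":[0,0,-0.056]},
    {"xyz":[0.07,-1.67,4.0],"dr":[0,0,-0.056]},
    {"xyz":[0.07,-1.67,4.0],"dr":[0,0,-0.056]},
    {"xyz":[0.07,-1.67,4.0],"dr":[0,0,-0.056]},
    {"xyz":[0.07,-1.67,4.0],"dr":[0,0,-0.056]},
  ],
)

```text
clock: 2.2
tool_pos: [0.6372, 0.0965, 0.1112]
tcp_rot: [-0.389, 0.921, 0.0, 0.0]
force: [0.4, 0.6, 0.8]
opening: 1.0
grasp_force: 0.0
```

```bash
python3 - <<'E'
from h import *
im,d,c=grab('wrist')
P=cloud(c,d); top=(np.hypot(P[...,0]-.637,P[...,1]-.095)<.04)&(P[...,2]>.080)&(P[...,2]<.097)
r=cv2.minAreaRect(np.float32(P[top][:,:2]*1000));print(r)
s=monitor.get_state();print(s['tool_pos'],s['force'])
go([.637,.094,.063],2.366)
E
```

```text
((637.5526733398438, 93.54442596435547), (43.703941345214844, 13.916919708251953), 45.20264434814453)
[0.63785298 0.09666431 0.11218369] [-0.22131341  0.39846228  0.4165547 ]
xyz [ 0.087 -0.04   1.639] dr [-0.001  0.002  0.003] dz only 0.003 joints [-0.36  0.5   0.15  1.78 -0.1   0.86  2.2 ] t 2.25
```

Emit:
send_rows(
  deltas=[
    {"xyz":[0.09,-0.05,0.8],"dr":[0,0,0]},
    {"xyz":[0.09,-0.05,1.3],"dr":[0,0,0]},
    {"xyz":[0.09,-0.05,1.62],"dr":[0,0,0]},
    {"xyz":[0.09,-0.05,1.62],"dr":[0,0,0]},
    {"xyz":[0.09,-0.05,1.62],"dr":[0,0,0]},
  ],
)

```text
clock: 2.67
tool_pos: [0.637, 0.0928, 0.0628]
tcp_rot: [-0.388, 0.921, -0.0, 0.001]
force: [-0.6, -0.1, -0.5]
opening: 1.0
grasp_force: 0.0
```

Emit:
send_rows(
  deltas=[
    {"xyz":[0,0,0],"dr":[0,0,0]},
    {"xyz":[0,0,0],"dr":[0,0,0]},
    {"xyz":[0,0,0],"dr":[0,0,0]},
    {"xyz":[0,0,0],"dr":[0,0,0]},
    {"xyz":[0,0,0],"dr":[0,0,0]},
    {"xyz":[0,0,0],"dr":[0,0,0]},
    {"xyz":[0,0,0],"dr":[0,0,0]},
    {"xyz":[0,0,0],"dr":[0,0,0]},
  ],
  gripper=0,
  newtons=25,
)

```text
clock: 3.33
tool_pos: [0.6356, 0.0929, 0.0617]
tcp_rot: [-0.388, 0.921, 0.001, -0.001]
force: [-7.7, 2.5, 9.8]
opening: 0.154
grasp_force: 26.1
```

Emit:
send_rows(
  deltas=[
    {"xyz":[0,0,-0.08],"dr":[0,0,0.1]},
    {"xyz":[0,0,-0.08],"dr":[0,0,0.2]},
    {"xyz":[0,0,-0.08],"dr":[0,0,0.32]},
    {"xyz":[0,0,-0.08],"dr":[0,0,0.44]},
    {"xyz":[0,0,-0.08],"dr":[0,0,0.56]},
    {"xyz":[0,0,-0.08],"dr":[0,0,0.68]},
    {"xyz":[0,0,-0.08],"dr":[0,0,0.8]},
    {"xyz":[0,0,-0.08],"dr":[0,0,0.8]},
  ],
)

```text
clock: 4.0
tool_pos: [0.6343, 0.0954, 0.0625]
tcp_rot: [0.004, 1.0, 0.001, -0.002]
force: [-6.1, 13.3, -7.3]
opening: 0.158
grasp_force: 28.6
```

Emit:
send_rows(
  deltas=[
    {"xyz":[0,0,0],"dr":[0,0,0.1]},
    {"xyz":[0,0,0],"dr":[0,0,0.2]},
    {"xyz":[0,0,0],"dr":[0,0,0.22]},
    {"xyz":[0,0,0],"dr":[0,0,0.22]},
    {"xyz":[0,0,0],"dr":[0,0,0.22]},
  ],
)

```text
clock: 4.42
tool_pos: [0.6343, 0.0961, 0.0625]
tcp_rot: [0.11, 0.994, 0.001, -0.002]
force: [-6.9, 17.0, -7.7]
opening: 0.159
grasp_force: 28.5
```

```bash
cat > knob.py <<'E'
from h import *
import sys
im,d,c=grab('wrist',sys.argv[1]); s=monitor.get_state()
P=cloud(c,d); hsv=cv2.cvtColor(im,cv2.COLOR_RGB2HSV).astype(int);H,S,V=[hsv[...,i] for i in range(3)]
rr=np.hypot(P[...,0]-.636,P[...,1]-.095)
R=Ro.from_quat(s['tcp_rot']).as_matrix();print('tool y',np.arctan2(R[1,1],R[0,1]),s['tool_pos'],s['force'],s['clock'])
top=(rr<.04)&(P[...,2]>.080)&(P[...,2]<.097)&(V<140)
r=cv2.minAreaRect(np.float32(P[top][:,:2]*1000)) if top.sum()>4 else 0;print('bar',top.sum(),r)
for n,m in (('g',(rr<.06)&(S>100)&(H>40)&(H<85)&(P[...,2]>.035)),('r',(rr<.04)&((H<8)|(H>172))&(S>120))):
    N,L,st,ce=cv2.connectedComponentsWithStats(m.astype(np.uint8))
    for i in range(1,N):
        if st[i,4]>15:
            p=onz(c,*ce[i],.05 if n=='g' else .088);print(n,st[i,4],ce[i].round(1),p.round(4),'ang',np.arctan2(p[1]-r[0][1]/1e3,p[0]-r[0][0]/1e3) if r else '')
E
python3 knob.py k1.png
```

```text
tool y 1.351199582877793 [0.6343223  0.09610617 0.06253471] [-5.63148778 16.69937174 -9.10622115] 4.4667
bar 4507 ((636.533447265625, 97.94963073730469), (44.44477844238281, 36.935997009277344), 12.550911903381348)
r 359 [319.9 378. ] [0.6497 0.0916 0.088 ] ang -0.45023579745556036
```

View pics/k1.png

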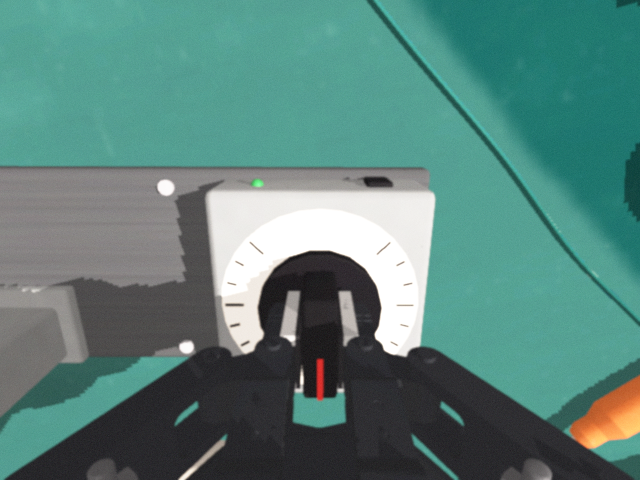

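The pointer (red at (320,378)) is parallel to the console sides: the console and base edges run horizontally in this view. I'll relieve the side load and then release.

Emit:
send_rows(
  deltas=[
    {"xyz":[0.05,0.09,0],"dr":[0,0,0]},
    {"xyz":[0.05,0.09,0],"dr":[0,0,0]},
  ],
)

```text
clock: 4.63
tool_pos: [0.6343, 0.0962, 0.0626]
tcp_rot: [0.111, 0.994, -0.0, -0.001]
force: [-1.3, 6.6, -17.5]
opening: 0.158
grasp_force: 27.2
```

Emit:
send_rows(
  deltas=[
    {"xyz":[0,0,0],"dr":[0,0,0]},
    {"xyz":[0,0,0],"dr":[0,0,0]},
    {"xyz":[0,0,0],"dr":[0,0,0]},
    {"xyz":[0,0,0],"dr":[0,0,0]},
    {"xyz":[0,0,0],"dr":[0,0,0]},
    {"xyz":[0,0,0],"dr":[0,0,0]},
  ],
  gripper=1,
)

```text
clock: 5.13
tool_pos: [0.6357, 0.0948, 0.064]
tcp_rot: [0.111, 0.994, 0.0, 0.0]
force: [0.1, 0.3, 0.6]
opening: 0.985
grasp_force: 0.0
```

Emit:
send_rows(
  deltas=[
    {"xyz":[0,0,-1],"dr":[0,0,0]},
    {"xyz":[0,0,-2],"dr":[0,0,0]},
    {"xyz":[0,0,-3],"dr":[0,0,0]},
    {"xyz":[0,0,-4],"dr":[0,0,0]},
    {"xyz":[0,0,-5],"dr":[0,0,0]},
    {"xyz":[0,0,-6],"dr":[0,0,0]},
    {"xyz":[0,0,-6],"dr":[0,0,0]},
  ],
)

```text
clock: 5.72
tool_pos: [0.6379, 0.0949, 0.2499]
tcp_rot: [0.111, 0.994, 0.002, 0.004]
force: [1.3, -0.5, 0.7]
opening: 1.002
grasp_force: 0.0
```

```bash
python3 knob.py k2.png; python3 -c "
from h import *
go([.53,-.18,.25],1.0)"
```

```text
tool y 1.3476913333471952 [0.63704903 0.09504247 0.24711152] [ 0.12314942  0.33847632 -1.14558093] 5.7667
bar 672 ((636.9556884765625, 93.87516784667969), (13.415358543395996, 43.111934661865234), 77.44671630859375)
g 23 [319.  246.2] [0.679  0.0851 0.05  ] ang -0.20674825737851923
r 120 [318.8 229.2] [0.6499 0.0913 0.088 ] ang -0.2001924319298063
xyz [ 1.451 -9.73  -0.131] dr [0.004 0.004 0.348] dz only 0.348 joints [-0.62  0.39  0.49  1.69 -0.2   1.11  1.28] t 5.7667
```

View pics/k2.png

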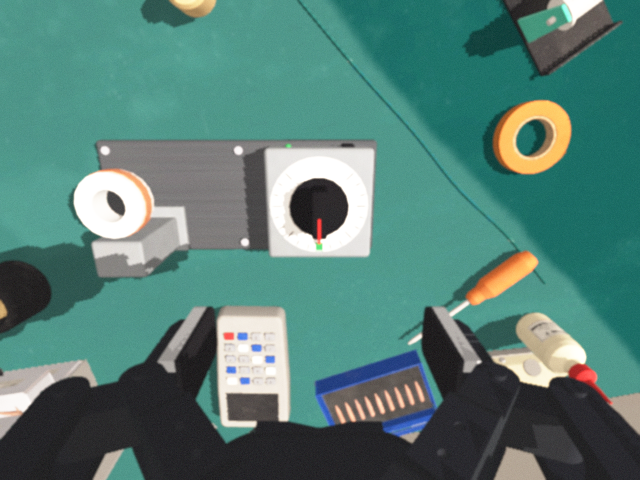

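The red pointer (319,229) now points straight at the green mark (319,246), so the knob is set. Next I move over the rod to look.

```bash
python3 - <<'E'
from h import *
im,d,c=grab('wrist'); P=cloud(c,d); hsv=cv2.cvtColor(im,cv2.COLOR_RGB2HSV).astype(int);H,S,V=[hsv[...,i] for i in range(3)]
m=np.zeros(H.shape,np.uint8);m[165:242,68:158]=1; m=m&(S<40)&(V>205)&(P[...,2]>.09)
N,L,st,ce=cv2.connectedComponentsWithStats(m.astype(np.uint8));i=1+st[1:,4].argmax();v,u=np.nonzero(L==i)
(a,b),r=cv2.minEnclosingCircle(np.float32(np.c_[u,v]));print(a,b,r,onz(c,a,b,.102),st[i])
go([.457,-.351,.27],.35)
E
```

```text
108.7129135131836 205.4835205078125 37.219932556152344 [ 0.58556141 -0.07057618  0.102     ] [  73  174   72   67 3089]
xyz [  2.533 -15.82   -0.861] dr [0.002 0.001 0.998] dz only 0.998 joints [-0.62  0.39  0.49  1.69 -0.2   1.11  1.28] t 5.8167
```

Emit:
send_rows(
  deltas=[
    {"xyz":[1.27,-7.9,-0.8],"dr":[0,0,0.5]},
    {"xyz":[1.27,-7.9,-0.8],"dr":[0,0,0.5]},
    {"xyz":[1.27,-7.9,-0.8],"dr":[0,0,0.5]},
    {"xyz":[1.27,-7.9,-0.8],"dr":[0,0,0.5]},
    {"xyz":[1.27,-7.9,-0.8],"dr":[0,0,0.5]},
    {"xyz":[1.27,-7.9,-0.8],"dr":[0,0,0.5]},
    {"xyz":[1.27,-7.9,-0.8],"dr":[0,0,0.5]},
    {"xyz":[1.27,-7.9,-0.8],"dr":[0,0,0.5]},
  ],
)

```text
clock: 6.48
tool_pos: [0.5449, -0.1295, 0.2672]
tcp_rot: [0.355, 0.935, -0.0, -0.0]
force: [0.7, 1.4, -0.9]
opening: 1.004
grasp_force: 0.0
```

```bash
python3 -c "
from h import *
go([.457,-.351,.27],.35)"
```

```text
xyz [-2.714 -7.465 -0.092] dr [-0.001 -0.001  0.494] dz only 0.494 joints [-0.46  0.24  0.69  1.85 -0.17  1.11  1.14] t 6.4833
```

Emit:
send_rows(
  deltas=[
    {"xyz":[-2.71,-7.47,-0.1],"dr":[0,0,0.494]},
    {"xyz":[-2.71,-7.47,-0.1],"dr":[0,0,0.494]},
    {"xyz":[-2.71,-7.47,-0.1],"dr":[0,0,0.494]},
    {"xyz":[-2.71,-7.47,-0.1],"dr":[0,0,0.494]},
    {"xyz":[-2.71,-7.47,-0.1],"dr":[0,0,0.494]},
    {"xyz":[-2.71,-7.47,-0.1],"dr":[0,0,0.494]},
    {"xyz":[-2.71,-7.47,-0.1],"dr":[0,0,0.494]},
    {"xyz":[-2.71,-7.47,-0.1],"dr":[0,0,0.494]},
  ],
)

```text
clock: 7.15
tool_pos: [0.4582, -0.3501, 0.2698]
tcp_rot: [0.572, 0.82, -0.001, -0.001]
force: [0.7, 0.6, -0.0]
opening: 0.996
grasp_force: 0.0
```

Emit:
send_rows(
  deltas=[
    {"xyz":[0,0,0],"dr":[0,0,0]},
    {"xyz":[0,0,0],"dr":[0,0,0]},
    {"xyz":[0,0,0],"dr":[0,0,0]},
  ],
  gripper=0.55,
)

```text
clock: 7.4
tool_pos: [0.4597, -0.348, 0.2704]
tcp_rot: [0.571, 0.821, 0.0, -0.0]
force: [-0.6, 0.2, 0.5]
opening: 0.602
grasp_force: 0.0
```

```bash
cat > rod.py <<'E'
from h import *
import sys
im,d,c=grab('wrist',sys.argv[1]); P=cloud(c,d); hsv=cv2.cvtColor(im,cv2.COLOR_RGB2HSV).astype(int);H,S,V=[hsv[...,i] for i in range(3)]
rr=np.hypot(P[...,0]-.457,P[...,1]+.351)
top=(rr<.03)&(P[...,2]>.148)&(P[...,2]<.162)&(H<25)&(S>120)
r=cv2.minAreaRect(np.float32(P[top][:,:2]*1000));print('top',top.sum(),r,np.median(P[top],0))
v,u=np.nonzero(top);rp=cv2.minAreaRect(np.float32(np.c_[u,v]));q=[onz(c,*x,.154) for x in cv2.boxPoints(rp)];e=q[1]-q[0];print(rp,np.mean(q,0),np.arctan2(e[1],e[0])%(np.pi/2))
s=monitor.get_state();R=Ro.from_quat(s['tcp_rot']).as_matrix();print('tool y',np.arctan2(R[1,1],R[0,1]),s['tool_pos'],s['joints'].round(2) if hasattr(s['joints'],'round') else s['joints'])
E
python3 rod.py r1.png
```

```text
top 510 ((458.2185974121094, -351.7907409667969), (16.79739761352539, 17.654937744140625), 20.046672821044922) [ 0.45766405 -0.35114893  0.15307201]
((316.0, 233.5), (23.0, 22.0), 90.0) [ 0.4579087  -0.35085731  0.154     ] 0.3557330995866679
tool y 0.35618948121166966 [ 0.45957048 -0.34823953  0.27059879] [-0.15  0.31  0.86  1.82 -0.26  1.13  1.15]
```

View pics/r1.png

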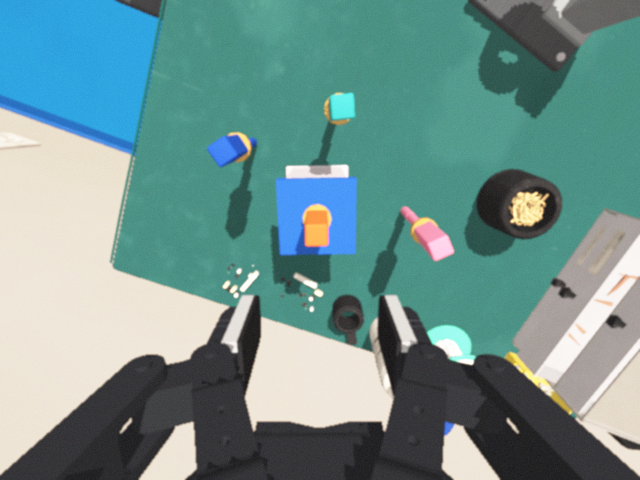

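The rod's orange head top is at (316,233), square to the gripper, with the decoys well outside the finger path. I descend.

```bash
python3 -c "
from h import *
go([.458,-.351,.115],.356)"
```

```text
xyz [-0.07  -0.081  5.187] dr [-0. -0.  0.] dz only 0.0 joints [-0.15  0.31  0.86  1.82 -0.26  1.13  1.15] t 7.45
```

Emit:
send_rows(
  deltas=[
    {"xyz":[-0.07,-0.08,1],"dr":[0,0,0]},
    {"xyz":[-0.07,-0.08,2],"dr":[0,0,0]},
    {"xyz":[-0.07,-0.08,3],"dr":[0,0,0]},
    {"xyz":[-0.07,-0.08,3],"dr":[0,0,0]},
    {"xyz":[-0.07,-0.08,3],"dr":[0,0,0]},
    {"xyz":[-0.07,-0.08,3],"dr":[0,0,0]},
  ],
)

```text
clock: 7.95
tool_pos: [0.4579, -0.3527, 0.1824]
tcp_rot: [0.571, 0.821, -0.0, 0.001]
force: [0.3, -0.2, 0.5]
opening: 0.549
grasp_force: 0.0
```

```bash
python3 rod.py r2.png; python3 -c "
from h import *
go([.458,-.351,.115],.356)"
```

```text
top 1088 ((458.02398681640625, -351.8524475097656), (17.2370662689209, 17.831275939941406), 21.77710723876953) [ 0.45768363 -0.35086705  0.15312268]
((320.5, 276.0), (34.0, 33.0), 90.0) [ 0.45739649 -0.35033191  0.154     ] 0.35305909971233607
tool y 0.3542357200408569 [ 0.45807062 -0.35280014  0.18264257] [-0.08  0.41  0.8   1.91 -0.36  0.96  1.24]
xyz [0.061 0.016 2.255] dr [ 0.001  0.002 -0.002] dz only -0.002 joints [-0.08  0.41  0.8   1.91 -0.36  0.96  1.24] t 8.0
```

Emit:
send_rows(
  deltas=[
    {"xyz":[0.05,0.02,0.8],"dr":[0,0,0]},
    {"xyz":[0.05,0.02,1.6],"dr":[0,0,0]},
    {"xyz":[0.05,0.02,2.25],"dr":[0,0,0]},
    {"xyz":[0.05,0.02,2.25],"dr":[0,0,0]},
    {"xyz":[0.05,0.02,2.25],"dr":[0,0,0]},
    {"xyz":[0.05,0.02,2.25],"dr":[0,0,0]},
  ],
)

```text
clock: 8.5
tool_pos: [0.4581, -0.3514, 0.1153]
tcp_rot: [0.572, 0.821, 0.0, 0.001]
force: [1.1, -0.2, -0.2]
opening: 0.547
grasp_force: 0.0
```

Emit:
send_rows(
  deltas=[
    {"xyz":[0,0,0],"dr":[0,0,0]},
    {"xyz":[0,0,0],"dr":[0,0,0]},
    {"xyz":[0,0,0],"dr":[0,0,0]},
    {"xyz":[0,0,0],"dr":[0,0,0]},
    {"xyz":[0,0,0],"dr":[0,0,0]},
    {"xyz":[0,0,0],"dr":[0,0,0]},
  ],
  gripper=0,
  newtons=50,
)

```text
clock: 9.0
tool_pos: [0.4578, -0.3511, 0.1145]
tcp_rot: [0.572, 0.821, 0.0, 0.001]
force: [-1.9, 1.7, 11.6]
opening: 0.204
grasp_force: 48.8
```

Emit:
send_rows(
  deltas=[
    {"xyz":[0,0,-0.5],"dr":[0,0,0]},
    {"xyz":[0,0,-1],"dr":[0,0,0]},
    {"xyz":[0,0,-1.7],"dr":[0,0,0]},
    {"xyz":[0,0,-2.4],"dr":[0,0,0]},
    {"xyz":[0,0,-3.1],"dr":[0,0,0]},
    {"xyz":[0,0,-3.8],"dr":[0,0,0]},
    {"xyz":[0,0,-4.2],"dr":[0,0,0]},
    {"xyz":[0,0,-4.2],"dr":[0,0,0]},
  ],
)

```text
clock: 9.67
tool_pos: [0.4581, -0.3514, 0.2419]
tcp_rot: [0.572, 0.821, 0.001, 0.002]
force: [0.1, 0.3, -1.2]
opening: 0.203
grasp_force: 49.0
```

Emit:
send_rows(
  deltas=[
    {"xyz":[0,0,0],"dr":[0,0,0]},
    {"xyz":[0,0,0],"dr":[0,0,0]},
  ],
)

```text
clock: 9.83
tool_pos: [0.457, -0.3502, 0.2384]
tcp_rot: [0.571, 0.821, -0.0, -0.001]
force: [-0.6, -0.1, -1.7]
opening: 0.205
grasp_force: 49.0
```

```bash
python3 - <<'E'
from h import *
for n in('wrist','scene','top'):
    im,d,c=grab(n,'lift_'+n+'.png')
    if n=='wrist': a=im
    else:
        P=cloud(c,d)
        hsv=cv2.cvtColor(im,cv2.COLOR_RGB2HSV).astype(int);H,S,V=[hsv[...,i] for i in range(3)]
        m=(H>3)&(H<22)&(S>150)&(V>120)&(np.hypot(P[...,0]-.457,P[...,1]+.351)<.06)&(P[...,2]>.1)
        N,L,st,ce=cv2.connectedComponentsWithStats(m.astype(np.uint8))
        for i in range(1,N):
            if st[i,4]>8: print(n,st[i],ce[i].round(1),np.nanmedian(P[L==i],0))
        if n=='scene': b=im
print(monitor.get_state()['tool_pos'])
go([.587,-.0715,.24],.356)
x=np.concatenate([a[:,160:480],b[230:470,340:500].repeat(2,0).repeat(2,1)],1);cv2.imwrite('pics/lift.png',x[:,:,::-1])
E
```

```text
scene [436 375   4   3   9] [437.3 376.3] [ 0.45246216 -0.35195104  0.1702168 ]
top [506 260  22  14 189] [516.7 266.5] [ 0.45336034 -0.34421036  0.26562296]
top [498 269   4   4   9] [499.4 270.7] [ 0.4542581  -0.34690379  0.16958093]
[ 0.45687201 -0.35044564  0.23837541]
xyz [ 7.219  7.291 -0.057] dr [-0.001 -0.001 -0.002] dz only -0.002 joints [-0.13  0.34  0.85  1.86 -0.29  1.07  1.19] t 9.9833
```

View pics/lift.png

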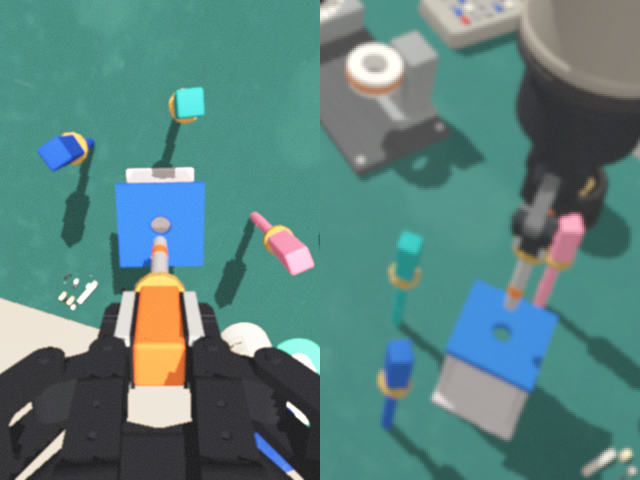

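Rod held upright and lifted: the stand hole is now visible at (160,222) in the left panel, with the band just above it. I now carry it over the coil, staying high.

Emit:
send_rows(
  deltas=[
    {"xyz":[0.5,0.5,-0.05],"dr":[0,0,0]},
    {"xyz":[1.3,1.3,-0.05],"dr":[0,0,0]},
    {"xyz":[2.2,2.2,-0.05],"dr":[0,0,0]},
    {"xyz":[3.1,3.1,-0.05],"dr":[0,0,0]},
    {"xyz":[4.0,4.0,-0.05],"dr":[0,0,0]},
    {"xyz":[4.9,4.9,-0.05],"dr":[0,0,0]},
    {"xyz":[5.7,5.7,-0.05],"dr":[0,0,0]},
    {"xyz":[6.4,6.4,-0.05],"dr":[0,0,0]},
  ],
)

```text
clock: 10.65
tool_pos: [0.5714, -0.1013, 0.2401]
tcp_rot: [0.571, 0.821, -0.0, -0.0]
force: [0.5, -0.7, -0.3]
opening: 0.208
grasp_force: 49.0
```

Emit:
send_rows(
  deltas=[
    {"xyz":[0.4,0.4,0],"dr":[0,0,0]},
    {"xyz":[0.7,0.7,0],"dr":[0,0,0]},
    {"xyz":[0.82,0.89,0],"dr":[0,0,0]},
    {"xyz":[0.82,0.89,0],"dr":[0,0,0]},
    {"xyz":[0.82,0.89,0],"dr":[0,0,0]},
    {"xyz":[0.82,0.89,0],"dr":[0,0,0]},
  ],
)

```text
clock: 11.15
tool_pos: [0.5868, -0.0734, 0.2408]
tcp_rot: [0.572, 0.82, -0.0, 0.0]
force: [-0.4, 0.1, -1.1]
opening: 0.201
grasp_force: 49.0
```

```bash
cat > coil.py <<'E'
from h import *
import sys
tag=sys.argv[1]
for n in('wrist','top','scene'):
    im,d,c=grab(n,f'c{tag}_{n}.png'); s=monitor.get_state(); p=s['tool_pos']
    P=cloud(c,d); hsv=cv2.cvtColor(im,cv2.COLOR_RGB2HSV).astype(int);H,S,V=[hsv[...,i] for i in range(3)]
    near=np.hypot(P[...,0]-.587,P[...,1]+.072)<.045
    m=near&(np.abs(P[...,2]-.102)<.007)&(S<45)&(V>170)
    if n=='wrist': print('tcp',np.round(p,4),'t',s['clock'],'F',np.round(s['force'],1))
    if m.sum()>20:
        q=np.float32(P[m][:,:2]*1000);h=cv2.convexHull(q);print(n,'ring',m.sum(),'enc',cv2.minEnclosingCircle(h))
        r=np.hypot(*(q-np.array(cv2.minEnclosingCircle(h)[0])).T);print('   r range',np.percentile(r,[1,50,99]).round(1))
        A=np.c_[2*h[:,0],np.ones(len(h))];x=np.linalg.lstsq(A,(h[:,0]**2).sum(1),rcond=None)[0];print('   hullfit',x[:2],np.sqrt(x[2]+x[0]**2+x[1]**2))
    zb=p[2]-.0695
    b=near&(H>3)&(H<22)&(S>150)&(V>100)&(np.abs(P[...,2]-zb)<.011)&(np.hypot(P[...,0]-p[0],P[...,1]-p[1])<.015)
    if b.sum()>5:
        N,L,st,ce=cv2.connectedComponentsWithStats(b.astype(np.uint8));i=1+st[1:,4].argmax();b=L==i
        vw=(c[4]-np.array([p[0],p[1],zb]));vw[2]=0;vw/=np.linalg.norm(vw)
        q=P[b];print(n,'band',b.sum(),st[i][:4],'axis~',(np.median(q,0)-.0042*vw).round(4),'onz',onz(c,*ce[i],zb).round(4))
E
python3 coil.py 1
```

```text
tcp [ 0.5868 -0.0733  0.2409] t 11.2 F [-0.9  0.2 -0.3]
wrist ring 3103 enc ((596.1617431640625, -74.53948974609375), 36.55583572387695)
   r range [ 6.4 25.9 36.1]
   hullfit [596.46306716 -75.0620387 ] 34.22990151543639
wrist band 58 [313 245  13   8] axis~ [ 0.5867 -0.0742  0.172 ] onz [ 0.5855 -0.0707  0.1714]
scene ring 441 enc ((594.86865234375, -74.12321472167969), 36.74677276611328)
   r range [ 7.  24.9 36.3]
   hullfit [595.49295173 -74.54212257] 33.86949420867958
scene band 6 [369 238   3   2] axis~ [ 0.5862 -0.0736  0.172 ] onz [ 0.5835 -0.0757  0.1714]
```

View pics/c1_wrist.png

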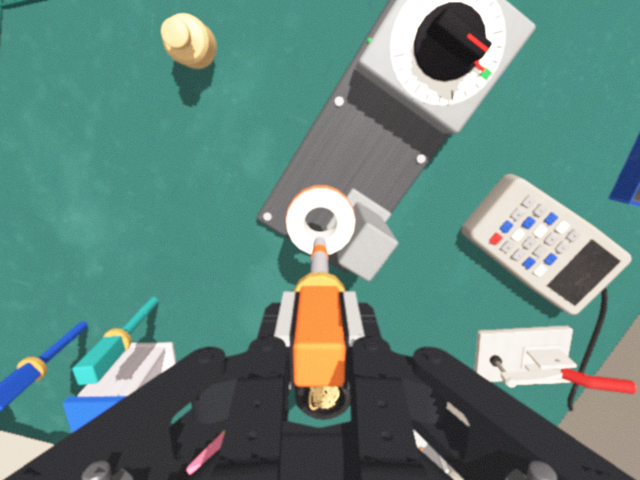

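The wrist view shows the white ring centred at about (320,219) with the rod foot entering the line of sight at (320,245). The grey bracket at (365,235) polluted the mask, so I'll fit the circle robustly on the brighter white only.

```bash
cat > fit.py <<'E'
from h import *
from scipy.optimize import least_squares
import sys
def circ(c,m,R,x0):
    cs=[k for k in cv2.findContours(m.astype(np.uint8),cv2.RETR_CCOMP,cv2.CHAIN_APPROX_NONE)[0] if len(k)>15]
    Q=np.array([onz(c,u,v,.102)[:2]*1e3 for k in cs for u,v in k[:,0]])
    r=np.hypot(*(Q-x0).T); out=[]
    for R,t in ((29,4),(14,4)):
        q=Q[np.abs(r-R)<t]; x=least_squares(lambda x:np.hypot(*(q-x[:2]).T)-x[2],[*x0,R],loss='soft_l1',f_scale=.3).x
        out.append((x.round(1).tolist(),len(q),np.median(abs(np.hypot(*(q-x[:2]).T)-x[2])).round(2)))
    return out
def run(n,name):
    im,d,c=grab(n,name); hsv=cv2.cvtColor(im,cv2.COLOR_RGB2HSV).astype(int);S,V=hsv[...,1],hsv[...,2]
    v,u=np.mgrid[:480,:640]; f,cx,cy,R,o=c; D=np.stack([(u-cx)/f,(v-cy)/f,np.ones(u.shape)],-1)@R.T; Z=o+D*((.102-o[2])/D[...,2])[...,None]
    for th in (215,230):
        m=(S<40)&(V>th)&(np.hypot(Z[...,0]-.587,Z[...,1]+.072)<.036)
        x0=np.array([587.,-72.])
        for _ in range(3):
            r=circ(c,m,0,x0); x0=np.array(r[0][0][:2])
        print(n,th,m.sum(),r)
if __name__=='__main__':
    for n in ('wrist','top','scene'):
        try: run(n,'f_'+n+'.png')
        except Exception as e: print(n,e)
    s=monitor.get_state();print(s['tool_pos'],s['clock'])
E
python3 fit.py
```

```text
wrist 215 3055 [([587.3, -72.9, 27.7], 212, np.float64(0.3)), ([587.1, -73.4, 13.7], 87, np.float64(0.45))]
wrist 230 2738 [([587.2, -72.9, 27.6], 177, np.float64(0.23)), ([587.2, -72.8, 13.5], 82, np.float64(0.28))]
top operands could not be broadcast together with shapes (0,) (2,) 
scene 215 330 [([585.8, -72.4, 26.8], 64, np.float64(0.56)), ([586.1, -72.0, 14.0], 32, np.float64(0.59))]
scene 230 275 [([585.8, -72.3, 26.0], 40, np.float64(0.55)), ([586.0, -72.1, 15.4], 36, np.float64(0.62))]
[ 0.58719545 -0.07217527  0.2408942 ] 11.45
```

The coil is at (0.587, -0.073) and the rod axis is within about 1 mm of it, against 9 mm of radial clearance. I lower slowly.

Emit:
send_rows(
  deltas=[
    {"xyz":[0,0,0.3],"dr":[0,0,0]},
    {"xyz":[0,0,0.6],"dr":[0,0,0]},
    {"xyz":[0,0,0.9],"dr":[0,0,0]},
    {"xyz":[0,0,1.1],"dr":[0,0,0]},
    {"xyz":[0,0,1.1],"dr":[0,0,0]},
    {"xyz":[0,0,1.1],"dr":[0,0,0]},
    {"xyz":[0,0,1.1],"dr":[0,0,0]},
  ],
)

```text
clock: 12.03
tool_pos: [0.5875, -0.0719, 0.2079]
tcp_rot: [0.572, 0.821, -0.0, 0.0]
force: [-0.1, 0.3, -0.6]
opening: 0.199
grasp_force: 49.0
```

```bash
python3 fit.py; python3 coil.py 2 | grep -E "tcp|band"
```

```text
wrist 215 3678 [([587.2, -72.7, 27.6], 229, np.float64(0.26)), ([587.1, -73.0, 13.5], 112, np.float64(0.45))]
wrist 230 3200 [([587.2, -72.8, 27.5], 197, np.float64(0.23)), ([587.2, -72.8, 13.6], 93, np.float64(0.29))]
top operands could not be broadcast together with shapes (0,) (2,) 
scene 215 282 [([585.7, -72.6, 26.8], 55, np.float64(0.52)), ([586.5, -72.5, 14.2], 28, np.float64(0.7))]
scene 230 226 [([585.9, -72.2, 26.0], 34, np.float64(0.63)), ([586.3, -72.6, 15.7], 28, np.float64(0.6))]
[ 0.58753124 -0.07177174  0.20815805] 12.1833
tcp [ 0.5875 -0.0717  0.2081] t 12.2333 F [-0.3 -0.5 -1.5]
wrist band 62 [312 245  14   8] axis~ [ 0.5873 -0.0726  0.1392] onz [ 0.5861 -0.0693  0.1386]
scene band 6 [367 249   3   2] axis~ [ 0.5865 -0.0714  0.1396] onz [ 0.5842 -0.0731  0.1385]
```

Emit:
send_rows(
  deltas=[
    {"xyz":[0,0,0.25],"dr":[0,0,0]},
    {"xyz":[0,0,0.5],"dr":[0,0,0]},
    {"xyz":[0,0,0.75],"dr":[0,0,0]},
    {"xyz":[0,0,1.0],"dr":[0,0,0]},
    {"xyz":[0,0,1.25],"dr":[0,0,0]},
    {"xyz":[0,0,1.5],"dr":[0,0,0]},
    {"xyz":[0,0,1.62],"dr":[0,0,0]},
    {"xyz":[0,0,1.62],"dr":[0,0,0]},
  ],
)

```text
clock: 13.0
tool_pos: [0.5868, -0.0717, 0.1581]
tcp_rot: [0.572, 0.821, -0.001, -0.001]
force: [0.3, -0.4, -0.9]
opening: 0.205
grasp_force: 49.0
```

Emit:
send_rows(
  deltas=[
    {"xyz":[0,0,0],"dr":[0,0,0]},
    {"xyz":[0,0,0],"dr":[0,0,0]},
    {"xyz":[0,0,0],"dr":[0,0,0]},
    {"xyz":[0,0,0],"dr":[0,0,0]},
    {"xyz":[0,0,0],"dr":[0,0,0]},
    {"xyz":[0,0,0],"dr":[0,0,0]},
  ],
)

```text
clock: 13.5
tool_pos: [0.5874, -0.0717, 0.1594]
tcp_rot: [0.572, 0.821, 0.0, 0.0]
force: [-0.0, -0.7, -0.8]
opening: 0.205
grasp_force: 49.0
```

```bash
python3 fit.py; python3 - <<'E'
from h import *
a=cv2.imread('pics/f_wrist.png')[150:450,160:480];b=cv2.imread('pics/f_scene.png')[190:310,310:430]
cv2.imwrite('pics/final.png',np.concatenate([cv2.resize(a,(426,400)),cv2.resize(b,(374,400),interpolation=2)],1))
E
```

```text
wrist 215 4673 [([587.2, -72.5, 27.7], 247, np.float64(0.34)), ([587.0, -72.4, 13.2], 105, np.float64(0.44))]
wrist 230 4013 [([587.0, -72.3, 27.4], 204, np.float64(0.24)), ([587.1, -72.4, 13.3], 107, np.float64(0.36))]
top operands could not be broadcast together with shapes (0,) (2,) 
scene 215 285 [([585.6, -72.6, 26.9], 53, np.float64(0.52)), ([586.7, -72.4, 14.0], 29, np.float64(0.71))]
scene 230 228 [([585.9, -72.7, 26.1], 36, np.float64(0.63)), ([586.1, -72.6, 15.3], 28, np.float64(0.58))]
[ 0.58736215 -0.07170103  0.15928104] 13.65
```

View pics/final.png

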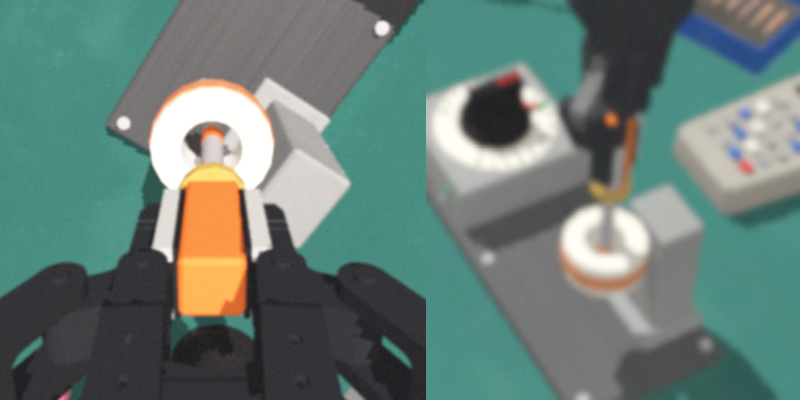

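The final picture shows the shaft centred in the bore (left panel, about (211,140)) with the band inside the coil. The arm is still and the knob is on its mark, so I hand in.

```bash
python3 -c "
from cell import workorder
print(workorder.job_done())"
```

```text
the job is handed in; nothing more can be done
None
```

I handed the job in at about 13.7 s; the hand-in returned no verdict. By my measurements the knob is on the zero mark and the gripper holds the rod upright, about 1 mm off the bore's axis, with its band half-way down the coil.

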